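# Shim the free end of a clamped carving

## Task

The carved chair rail is held down by the holdfast at one end only, so its square end block hangs a few millimetres over the bench. Pick up the loose tapered shim and, with the shim flat on the bench, slide its thin tip straight in under the middle of the block's front edge until it drags snugly between bench and block, firmly nipped but without prising the rail up. Finish while still gripping the shim at that depth, so that the next clamp can be set, and leave the mallet, the gouges and the tin alone.

Things in the scene. Friction and masses are not known exactly. Their poses are not given: they have to be found in the camera images.
- shim: The loose tapered shim: a pale wooden wedge, 165 mm long, 34 mm wide, flat underneath, 2 mm thick at the tip and thickening evenly (1 in 9) to 20 mm at the butt; about 50 g. Origin: centre of its underside. Its x axis points from butt to tip, z up.
- shim_grip (a point): Where to grip the shim: on its centre line 22 mm from the butt end (143 mm from the tip), half-way up; the shim is 18 mm thick and 34 mm wide here, so grip it across its width, from above. Axes as the shim's.
- shim_tip (a point): Middle of the shim's tip edge, on its underside. Axes as the shim's.
- gap (a point): Middle of the lower front edge of the rail's square end block (90 mm wide, 100 deep, 28 thick, carved to 20 mm above). x points level, straight in under the block, away from the robot; y along the rail to the holdfast; z up. Its height over the bench is the gap, 5.5 to 10.5 mm, so the shim's slope first touches this edge with its tip 31 to 77 mm inside.
- rail: The carved chair rail, reddish wood, 435 mm long, 28 mm thick plus carving. Origin: its underside at the holdfast, 330 mm along y from the block's middle; the iron holdfast there is 160 mm high. The free block springs up with 5 N per mm. Snug is a nip of 5 to 10 N: block raised 1 to 2 mm, shim 9 to 18 mm past first touch, pushing takes 6 to 12 N more than free sliding. Over 3 mm is prising.
- mallet: Bystander: round wooden carver's mallet standing on its head, 92 mm across, 240 mm high. Origin: centre of its underside.
- gouge1: Bystander: narrow gouge lying on the bench, 230 mm long, 24 mm thick wooden handle towards -x. Origin: at the ferrule, on the bench.
- gouge2: Bystander: wide gouge lying on the bench, 230 mm long, 24 mm thick wooden handle towards -x. Origin: at the ferrule, on the bench.
- tin: Bystander: yellow wax tin, 68 mm across, 50 mm high. Origin: centre of its underside.
- table: The dark wooden bench, its top at height 0, 1.36 m by 1.5 m; the lower of the two faces that nip the shim. Origin: middle of its top.

How it is judged:
By the outcome, as a careful person would: the job done as asked, in the order asked, and still so for the second after the job is handed in, while the arm keeps its last pose, push and grip.
It also fails if it takes over 56 s, if anything falls off the work surface, if the arm or the gripper's body presses on something with over 40 N, if the wrist force passes 120 N, or if a joint passes its speed limit or range.

## Robot

A 6-joint arm with a two-finger parallel gripper is mounted at the origin on the work surface. World frame = base frame: x ahead of the robot, y to its left, z up, the work surface at z = 0. Lengths are in mm, angles in rad, forces in N, time in s.
With the tool pointing down it reaches from about 400 to 825 mm from the base axis. Payload 7 kg.
Tool frame: the origin (TCP) lies on the mounting face of the last link; the fingertips stand 173 mm ahead of it and the grasp point (between the pads) lies 155 mm ahead of it; y points along the fingers, x is the direction in which the jaws open and shut, and the axes are right-handed (so a half turn about y gives the same grasp; the last joint's range is limited). The gripper opens to 85 mm and grips with 20 to 120 N. Pads are 22 mm wide; open, the fingers measure 114 mm over their backs; the gripper's body (76 mm by 85 mm) begins 54 mm behind the grasp point. The pads swing forward as they close: fully open they stand 13 mm farther back than shut.
Start: joints at [-0.857, 0.359, 0.012, 0, -1.224, -0.288], TCP at [278.781, -614.717, 404.702] pointing down, gripper open.
Joint ranges: [-3.07, 3.07], [-1.43, 2.12], [-1.02, 1.25], [-3.03, 1.67], [-3.05, -0], [-3.03, 3.03]. Speed limits (rad/s): [2.39, 2.39, 3.01, 3.14, 3.14, 3.14].

## Interface

Orientations are given as a 3x3 rotation matrix whose columns are the frame's x, y, z axes.
In Python, from station import r gives the robot as it stands.
- The arm moves only by the tool apply_moves, never from a script. Its argument "motion" is text: rows parted by semicolons, each of 7 numbers parted by spaces: the finger opening in m, from 0 to 0.0854, then the shift along the tool's x, y, z in m, then the turn, a rotation vector about the tool's x, y, z in degrees. In form: grip x y z wx wy wz; .... A call has 1 to 5 rows; each row is the pose to reach, as a shift and turn from the pose measured when the call began, along the tool's axes at that moment; what a row does not reach only later rows make up. A row lasts 1/10 s, in which the tool goes at most 50 mm and 8.59 degrees, less where a joint would pass 70% of its speed; a pose out of reach is approached as far as the arm can. A call with a gripper value outside its range is refused whole. The fingers move at their own pace and stop on an object; "newtons" is the grip in N (left out, the last holds). Time passes only in rows, so rows that repeat a pose let the fingers close. It gives the time, the measured TCP pose, the force and the opening at its end, in the units of the state.
- r.sense(): the state, without advancing time (a new reading comes with each control period).
- r.capture(name): name is "scene" or "top" or "wrist"; returns a dict with "img" (384x512x3 uint8, red, green, blue), "mtx" (3x3 intrinsics, pixels), "eye" and "orientation" of the camera in the world. Camera axes: x right, y down, z forward; pixel columns grow to the right and rows downward; lengths in mm; the calibration is good to about 2 mm. A picture is of the moment at which its call begins. There is no depth.
- r.hand_in(): hands the job in, once; it reports no verdict.
The state is a dict: "time_s": time; "q": joint angles; "joint_vel": joint speeds; "joint_efforts": joint torques, N m; "ee_pos": TCP position; "tool_rot": TCP orientation; "wrist_force": force on the tool from outside, world axes, zero at the start; "wrist_torque": the same for the moment, N m; "grip_width": finger opening in mm.
Only numpy, scipy, OpenCV 4.12 (cv2) and the standard library are available. Lean on these libraries where they do the work, as an engineer would, in place of code of your own. Each camera call takes 0.05 s, during which the arm holds its last target.

## Working session

There is one attempt and no reset: what is moved stays moved. The work goes in short steps, Python scripts to look and compute and a tool call to move; the robot and the scene stay as the last step left them, time stands still between calls to the robot, and variables do not carry over. Pictures are saved under pics/ and viewed, and the job is handed in when it is done.

Besides the shell and the picture viewer there is one more tool, called after "Request:" as name(argument=value, ...), one argument or row to a line, values as JSON. apply_moves: Moves the arm, as the interface text tells. Its arguments: {"type":"object","properties":{"motion":{"type":"string"},"newtons":{"type":"number"}},"required":["motion"]}

```bash
ls; mkdir -p pics
python3 - <<'E'
from station import r
import cv2,numpy as np,pickle
s=r.sense(); print(s['time_s'],s['ee_pos'],np.round(s['tool_rot'],4).tolist(),s['grip_width'],s['wrist_force'])
for n in ('scene','top'):
    c=r.capture(n); pickle.dump(c,open(f'{n}0.pkl','wb')); cv2.imwrite(f'pics/{n}0.png',cv2.resize(c['img'][:,:,::-1],(800,600),interpolation=cv2.INTER_CUBIC))
    print(n,c['mtx'],c['eye'],c['orientation'])
E
```

```text
pics
0.0 [ 278.74492067 -614.54649105  403.74413343] [[-0.413, -0.0008, -0.9107], [0.9107, 0.0015, -0.413], [0.0017, -1.0, 0.0001]] 85.46190596517015 [-0.40655756  0.04943291  0.25434138]
scene [[366.55832008   0.         252.82789223]
 [  0.         366.55832008 190.61928293]
 [  0.           0.           1.        ]] [936.81870539 500.59103599 931.77487499] [[-0.81101896  0.47218739 -0.34537998]
 [ 0.58473657  0.63591011 -0.50368787]
 [-0.01820444 -0.61045671 -0.79184039]]
top [[416.35381472   0.         253.86127004]
 [  0.         416.35381472 187.86085868]
 [  0.           0.           1.        ]] [ 466.16976535  -61.81296409 1180.3641928 ] [[ 0.02721108 -0.99714892  0.07038168]
 [-0.99955593 -0.02628615  0.0140347 ]
 [-0.01214462 -0.07073233 -0.9974214 ]]
```

View pics/scene0.png

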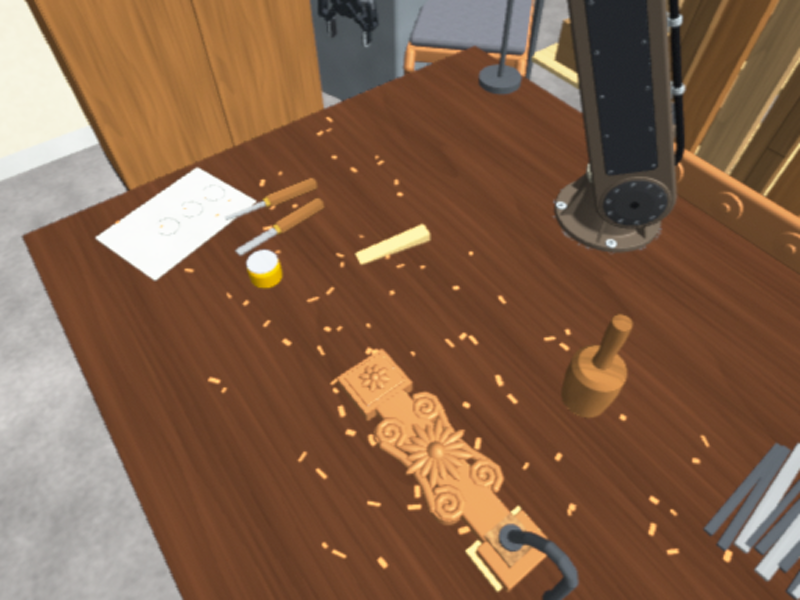

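View pics/top0.png

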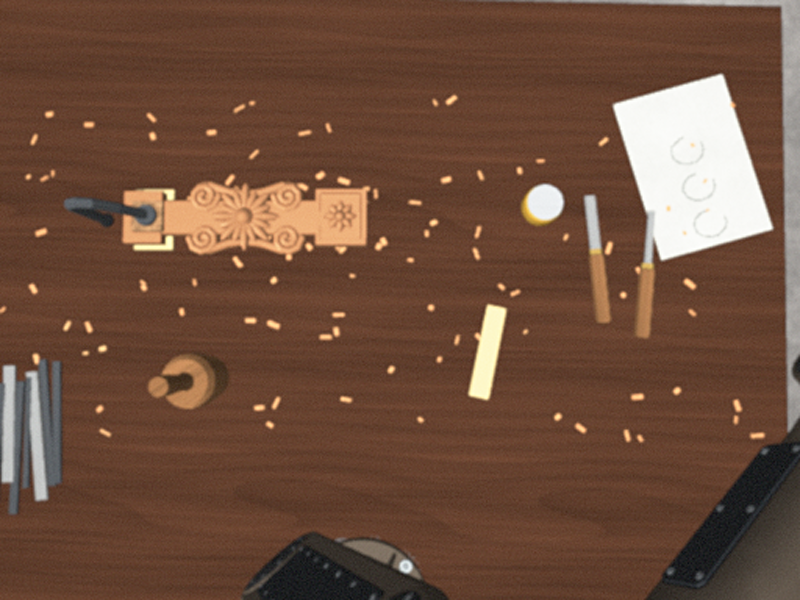

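The scene view has the shim near (393,245) and the end block near (375,382); in the top view the shim is at (487,352) and the block at (342,217). The tin, gouges and mallet are well to the sides. Next I'll measure.

```bash
cat > h.py <<'E'
import numpy as np,cv2,pickle
def ray(c,p):
    d=c['orientation']@(np.linalg.inv(c['mtx'])@np.array([p[0],p[1],1.0])); return np.array(c['eye'],float),d
def onz(c,p,z):
    e,d=ray(c,p); return e+d*(z-e[2])/d[2]
def proj(c,P):
    v=np.array(c['orientation']).T@(np.array(P,float)-np.array(c['eye'])); q=np.array(c['mtx'])@v; return q[:2]/q[2]
def tri(c1,p1,c2,p2):
    e1,d1=ray(c1,p1);e2,d2=ray(c2,p2);d1=d1/np.linalg.norm(d1);d2=d2/np.linalg.norm(d2)
    t=np.linalg.lstsq(np.c_[d1,-d2],e2-e1,rcond=None)[0]; a=e1+t[0]*d1;b=e2+t[1]*d2; return (a+b)/2,np.linalg.norm(a-b)
E
python3 - <<'E'
from h import *
C={n:pickle.load(open(n+'0.pkl','rb')) for n in('top','scene')}
for n,box in (('top',(285,180,345,270)),('scene',(215,135,285,175))):
    im=C[n]['img']; x0,y0,x1,y1=box
    hsv=cv2.cvtColor(im,cv2.COLOR_RGB2HSV)
    m=((hsv[...,2]>170)).astype(np.uint8); mm=np.zeros_like(m); mm[y0:y1,x0:x1]=m[y0:y1,x0:x1]
    cs,_=cv2.findContours(mm,0,2); k=max(cs,key=cv2.contourArea)
    R=cv2.minAreaRect(k); b=cv2.boxPoints(R); print(n,cv2.contourArea(k),R,b.tolist())
    if n=='top':
        for z in (0,10,20): print(z,[np.round(onz(C[n],p,z)[:2],1).tolist() for p in b])
    h,w=(y1-y0),(x1-x0)
    cv2.imwrite(f'pics/shim_{n}.png',cv2.resize(im[y0:y1,x0:x1,::-1],None,fx=6,fy=6,interpolation=cv2.INTER_NEAREST))
im=C['top']['img'];cv2.imwrite('pics/block_top.png',cv2.resize(im[105:170,185:250,::-1],None,fx=9,fy=9,interpolation=cv2.INTER_NEAREST))
im=C['scene']['img'];cv2.imwrite('pics/block_scene.png',cv2.resize(im[215:285,205:275,::-1],None,fx=8,fy=8,interpolation=cv2.INTER_NEAREST))
E
```

```text
top 761.0 ((310.1922912597656, 224.5384521484375), (16.669870376586914, 60.20765686035156), 11.309932708740234) [[296.1153869628906, 252.42306518554688], [307.9230651855469, 193.38461303710938], [324.2691955566406, 196.65383911132812], [312.4615173339844, 255.69229125976562]]
0 [[370.9, -168.8], [537.8, -198.9], [529.8, -245.2], [363.1, -214.7]]
10 [[371.7, -167.9], [537.2, -197.7], [529.2, -243.7], [364.0, -213.4]]
20 [[372.5, -167.0], [536.6, -196.5], [528.7, -242.1], [364.9, -212.1]]
scene 454.0 ((251.3938446044922, 157.0626678466797), (11.867053031921387, 48.691619873046875), 66.57130432128906) [[226.6959991455078, 161.29840087890625], [271.3732604980469, 141.93826293945312], [276.0916748046875, 152.82693481445312], [231.4144287109375, 172.18707275390625]]
```

Run:
```python
import cv2,numpy as np
f=['shim_top','shim_scene','block_top','block_scene']
for a,b,o in (('shim_top','shim_scene','m1'),):
    A=cv2.imread(f'pics/{a}.png');B=cv2.imread(f'pics/{b}.png');H=max(A.shape[0],B.shape[0])
    p=lambda I:cv2.copyMakeBorder(I,0,H-I.shape[0],0,4,0)
    cv2.imwrite(f'pics/{o}.png',np.hstack([p(A),p(B)])); print(np.hstack([p(A),p(B)]).shape)
```

```text
(540, 788, 3)
```

View pics/m1.png

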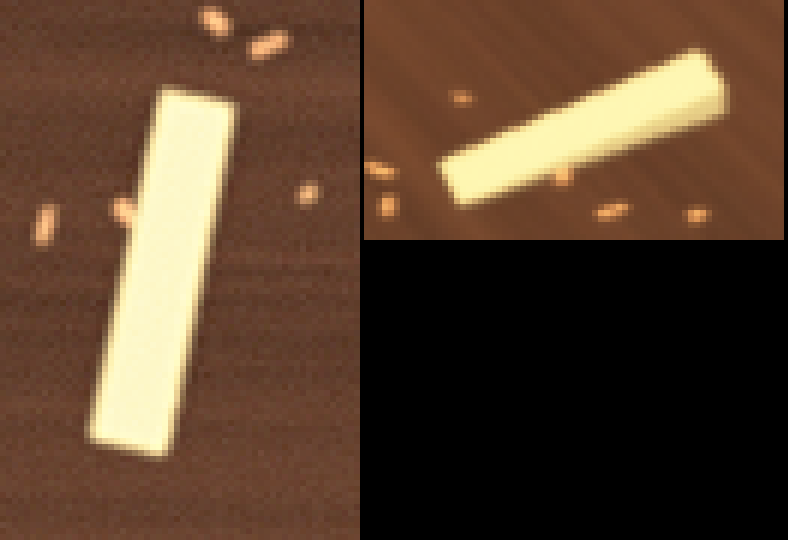

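View pics/block_top.png

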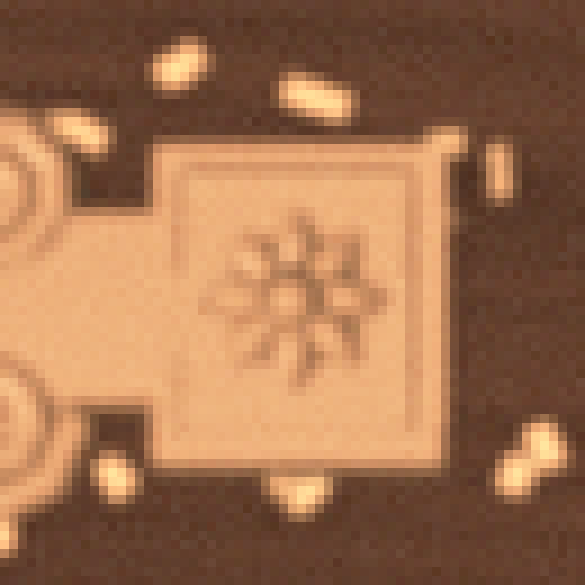

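View pics/block_scene.png

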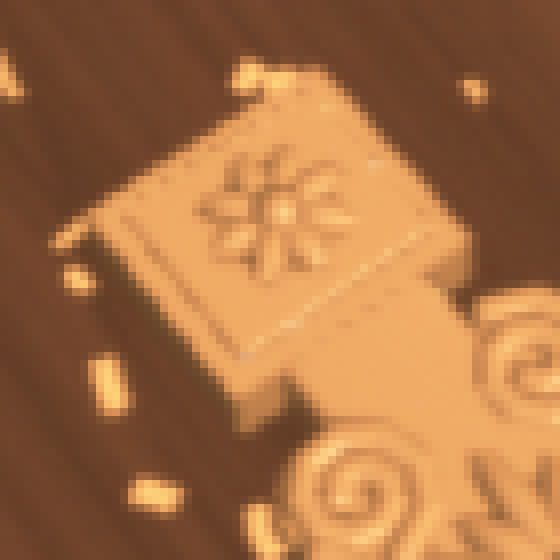

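The butt is the end nearer the robot: the scene crop shows it thick at (710,85), with the tip at (450,180). The block's top face in the top crop spans (152,143) to (445,467), with its front edge along the bottom.

Run:
```python
from h import *
T=pickle.load(open('top0.pkl','rb'));S=pickle.load(open('scene0.pkl','rb'))
g=cv2.cvtColor(T['img'],cv2.COLOR_RGB2GRAY).astype(float)
px=lambda x,y,f,ox,oy:(x/f-.5+ox,y/f-.5+oy)
sh=dict(tL=(160,90),tR=(235,103),bR=(172,455),bL=(90,437))
P={k:onz(T,px(*v,6,285,180),2 if k[0]=='t' else 20) for k,v in sh.items()}
for k in P: print(k,P[k].round(1))
tip=(P['tL']+P['tR'])/2; butt=(P['bL']+P['bR'])/2
print('tip',tip,'butt',butt,np.linalg.norm((tip-butt)[:2]),np.degrees(np.arctan2(*(tip-butt)[1::-1])), [np.linalg.norm(P['tL']-P['tR']),np.linalg.norm(P['bL']-P['bR'])])
# scene check
x0=215;y0=135
for nm,v,z in (('tipR?',(460-364,205),0),('tipL',(438-364,160),2),('buttL',(697-364,50),20),('buttR',(727-364,90),20),('buttRb',(727-364,112),0)):
    print(nm,onz(S,px(*v,6,x0,y0),z).round(1))
B=dict(backL=(152,143),backR=(448,143),frR=(443,467),frL=(150,467))
for z in (36,42,48):
    Q={k:onz(T,px(*v,9,185,105),z) for k,v in B.items()}
    print(z,{k:q[:2].round(1).tolist() for k,q in Q.items()},'w',np.linalg.norm(Q['frR']-Q['frL']),'d',np.linalg.norm(Q['frR']-Q['backR']))
for nm,b,s in (('backR',(448,143),(95,225)),('frR',(443,467),(325,75)),('frL',(150,467),(470,238)),('backL',(152,143),(240,395))):
    print(nm,tri(T,px(*b,9,185,105),S,px(*s,8,205,215)))
for nm,v,z in (('left bot front',(465,270),8),('backL bot',(245,430),8)):
    print(nm,onz(S,px(*v,8,205,215),z))
```

```text
tL [ 534.8 -207.9    2. ]
tR [ 529.6 -243.2    2. ]
bR [ 365.9 -214.1   20. ]
bL [ 373.  -176.3   20. ]
tip [ 532.16796957 -225.54142337    2.        ] butt [ 369.46269852 -195.1701574    20.        ] 165.51561564946635 -10.573392537539895 [np.float64(35.76190221310739), np.float64(38.45508646123337)]
tipR? [ 536.2 -212.8   -0. ]
tipL [ 528.3 -247.1    2. ]
buttL [ 367.9 -214.4   20. ]
buttR [ 373.7 -178.6   20. ]
buttRb [ 372.2 -179.6   -0. ]
36 {'backL': [731.8, 105.9], 'backR': [734.1, 14.0], 'frR': [632.9, 12.5], 'frL': [630.6, 102.8]} w 90.39528106144424 d 101.21436104056589
42 {'backL': [730.5, 105.0], 'backR': [732.7, 13.6], 'frR': [632.0, 12.1], 'frL': [629.7, 102.0]} w 89.92133081922138 d 100.68368543041987
48 {'backL': [729.1, 104.1], 'backR': [731.3, 13.2], 'frR': [631.1, 11.7], 'frL': [628.9, 101.1]} w 89.4473805769985 d 100.15300982027385
backR (array([734.41050419,  15.04807809,  30.66334333]), np.float64(2.2440909505212097))
frR (array([633.3753196 ,  12.97556221,  31.07539668]), np.float64(0.5623832063776005))
frL (array([631.7221442 , 101.69806371,  36.86638338]), np.float64(3.25604632506963))
backL (array([731.08348926, 104.88287535,  40.93499513]), np.float64(0.9536378900586022))
left bot front [632.30757709  97.01346911   8.        ]
backL bot [729.81702937 101.81453391   8.        ]
```

```bash
cat >> h.py <<'E'
from scipy.spatial.transform import Rotation as Ro
def go(s,tcp,yaw_deg):
    """tcp target mm, yaw of 'ahead' axis (= -tool z) in deg; prints shift m + rotvec deg in the tool axes"""
    R=np.array(s['tool_rot']); a=np.radians(yaw_deg)
    f=np.array([np.cos(a),np.sin(a),0]); x=np.array([-np.sin(a),np.cos(a),0])
    Rt=np.c_[x,[0,0,-1],-f]
    U,_,V=np.linalg.svd(R); R0=U@V
    sh=R0.T@(np.array(tcp)-np.array(s['ee_pos']))/1000; rv=Ro.from_matrix(R0.T@Rt).as_rotvec(degrees=True)
    print('shift',sh.round(4),'rot',rv.round(2),'dist',np.linalg.norm(sh))
def show(s):
    R=np.array(s['tool_rot']); f=-R[:,2]
    print('t',round(s['time_s'],2),'tcp',np.round(s['ee_pos'],2),'yaw',np.degrees(np.arctan2(f[1],f[0])).round(2),'tool y',R[:,1].round(4),'F',np.round(s['wrist_force'],2),'T',np.round(s['wrist_torque'],2),'w',round(s['grip_width'],1))
E
python3 - <<'E'
from h import *
from station import r
s=r.sense();show(s);go(s,(391.5,-199.5,300),-10.5)
T=pickle.load(open('top0.pkl','rb'))
cv2.imwrite('pics/rail_top.png',cv2.resize(T['img'][105:170,70:240,::-1],None,fx=4.5,fy=4.5,interpolation=cv2.INTER_CUBIC))
E
```

```text
t 0.1 tcp [ 278.72 -614.59  403.85] yaw 24.39 tool y [-7.0e-04  1.3e-03 -1.0e+00] F [-0.1   0.21 -0.09] T [0.02 0.01 0.  ] w 85.8
shift [ 0.3313  0.1043 -0.2741] rot [-3.000e-02  3.489e+01  8.000e-02] dist 0.4424941769943467
```

View pics/rail_top.png

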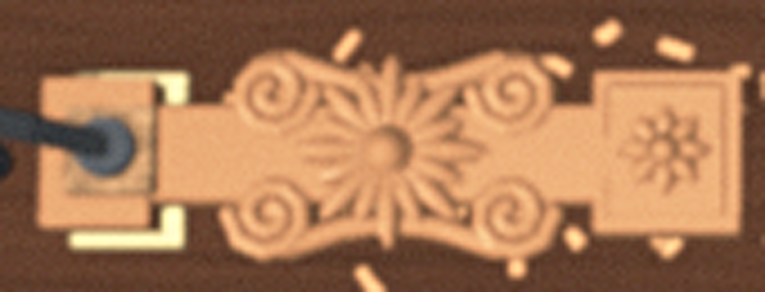

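Run:
```python
from h import *
T=pickle.load(open('top0.pkl','rb'))
p=lambda x,y:(x/4.5-.5+70,y/4.5-.5+105)
A=onz(T,p(95,152),28);B=onz(T,p(667,152),36);d=A-B;print(A,B,np.linalg.norm(d),np.degrees(np.arctan2(d[1],d[0]))-90)
for a,b in (((38,228),(740,234)),((38,77),(740,70))):
    A=onz(T,p(*a),30);B=onz(T,p(*b),36);d=A-B;print(A,B,np.linalg.norm(d),np.degrees(np.arctan2(d[1],d[0]))-90)
```

```text
[675.11637839 417.15317054  28.        ] [682.50983616  58.56689433  36.        ] 358.7516978435554 1.1811771418001342
[626.10464405 449.31960349  30.        ] [632.58562395  11.85671189  36.        ] 437.55203648277734 0.8487705791830678
[721.26908435 454.77384845  30.        ] [735.0026552   14.99190444  36.        ] 440.03723620840174 1.7886591779175944
```

Request:
apply_moves(
  motion="0.0854 0.331 0.104 -0.274 0 34.9 0;0.0854 0.331 0.104 -0.274 0 34.9 0;0.0854 0.331 0.104 -0.274 0 34.9 0;0.0854 0.331 0.104 -0.274 0 34.9 0;0.0854 0.331 0.104 -0.274 0 34.9 0",
)

```text
time_s: 0.6
ee_pos: [341.1, -384.7, 346.7]
tool_rot: [[0.188, -0.001, -0.982], [0.982, 0.001, 0.188], [0.001, -1.0, 0.001]]
wrist_force: [1.5, 0.2, -0.1]
grip_width: 85.4
```

Run:
```python
from h import *
from station import r
s=r.sense();show(s);go(s,(391.5,-199.5,300),-10.5)
```

```text
t 0.6 tcp [ 341.11 -384.75  346.69] yaw -10.83 tool y [-8.0e-04  1.3e-03 -1.0e+00] F [ 1.5   0.23 -0.11] T [ 0.08 -0.27  0.02] w 85.4
shift [ 0.1914  0.0469 -0.0147] rot [-0.06 -0.33  0.07] dist 0.1975749429205068
```

Request:
apply_moves(
  motion="0.0854 0.191 0.047 -0.015 0 0 0;0.0854 0.191 0.047 -0.015 0 0 0;0.0854 0.191 0.047 -0.015 0 0 0;0.0854 0.191 0.047 -0.015 0 0 0;0.0854 0.191 0.047 -0.015 0 0 0",
)

```text
time_s: 1.1
ee_pos: [392.3, -195.7, 298.8]
tool_rot: [[0.182, -0.002, -0.983], [0.983, 0.002, 0.182], [0.002, -1.0, 0.002]]
wrist_force: [0.5, -0.4, 0.1]
grip_width: 85.4
```

Run:
```python
from h import *
from station import r
s=r.sense();show(s)
c=r.capture('wrist');pickle.dump(c,open('w1.pkl','wb'));cv2.imwrite('pics/w1.png',cv2.resize(c['img'][:,:,::-1],(800,600)));print(c['mtx'],c['eye'],c['orientation'])
c=r.capture('top');pickle.dump(c,open('top1.pkl','wb'));cv2.imwrite('pics/top1.png',cv2.resize(c['img'][:,:,::-1],(800,600)))
show(r.sense())
```

```text
t 1.1 tcp [ 392.28 -195.65  298.82] yaw -10.49 tool y [-0.0021  0.0021 -1.    ] F [ 0.46 -0.35  0.09] T [-0.07  0.02 -0.03] w 85.4
[[285.1398098    0.         253.61879999]
 [  0.         285.1398098  192.75095203]
 [  0.           0.           1.        ]] [ 321.87192279 -183.07976031  267.26858755] [[ 1.82459560e-01  9.42861176e-01  2.78785423e-01]
 [ 9.83212990e-01 -1.75216860e-01 -5.09045084e-02]
 [ 8.52021766e-04  2.83393463e-01 -9.59003347e-01]]
t 1.2 tcp [ 392.03 -198.66  299.74] yaw -10.61 tool y [-0.0014  0.0014 -1.    ] F [-0.26 -0.64  0.83] T [-0.09 -0.03  0.  ] w 85.6
```

View pics/w1.png

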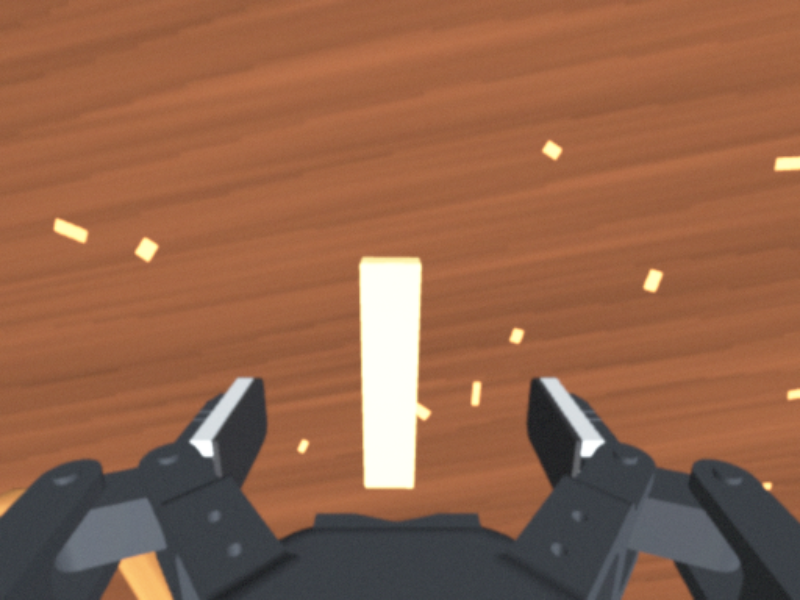

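Run:
```python
from h import *
W=pickle.load(open('w1.pkl','rb'))
im=W['img']; g=im.min(axis=2)
m=(g>150).astype(np.uint8); m[:, :215]=0; m[:,285:]=0; m[:150]=0;m[318:]=0
cv2.imwrite('pics/w1c.png',cv2.resize(im[155:325,200:300,::-1],None,fx=3.5,fy=3.5,interpolation=cv2.INTER_CUBIC))
for v in (168,175,190,210,230,250,300,308):
    row=m[v]; xs=np.where(row)[0]; 
    if len(xs): print(v,xs.min(),xs.max())
ys=np.where(m[:,245:255].sum(1)>5)[0];print(ys.min(),ys.max())
for nm,p,z in (('buttbotL',(361,258),0),('buttbotR',(421,258),0),('butttopL',(363,266),20),('butttopR',(420,266),20),('tipL',(364,488),2),('tipR',(415,488),2)):
    print(nm,onz(W,(p[0]/1.5625-.18,p[1]/1.5625-.18),z).round(1))
```

```text
168 231 268
175 230 268
190 231 268
210 231 267
230 232 267
250 232 266
300 233 264
308 233 264
165 311
buttbotL [ 368.5 -213.5    0. ]
buttbotR [ 375.2 -177.6    0. ]
butttopL [ 369.7 -211.    20. ]
butttopR [ 375.6 -179.4   20. ]
tipL [ 530.3 -245.     2. ]
tipR [ 536.9 -209.5    2. ]
```

View pics/w1c.png

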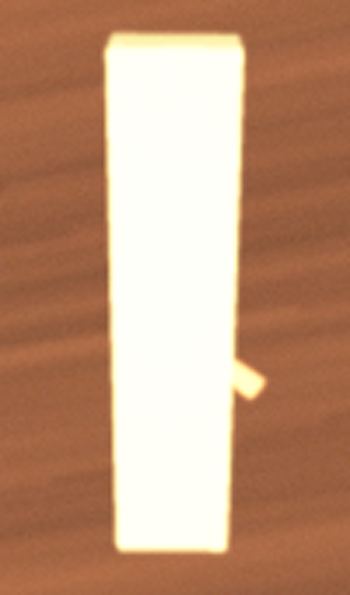

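Request:
apply_moves(
  motion="0.0854 -0.001 0.05 -0.001 0 0.2 0;0.0854 -0.001 0.085 -0.001 0 0.2 0;0.0854 -0.001 0.11 -0.001 0 0.2 0;0.0854 -0.001 0.115 -0.001 0 0.2 0;0.0854 -0.001 0.115 -0.001 0 0.2 0",
)

```text
time_s: 1.7
ee_pos: [392.4, -200.6, 184.4]
tool_rot: [[0.189, -0.003, -0.982], [0.982, 0.001, 0.189], [0.001, -1.0, 0.004]]
wrist_force: [0.2, -0.5, 0.6]
grip_width: 85.6
```

Run:
```python
from h import *
from station import r
s=r.sense();show(s);go(s,(392.6,-199.7,174),-10.8)
```

```text
t 1.7 tcp [ 392.43 -200.62  184.42] yaw -10.9 tool y [-0.0034  0.0013 -1.    ] F [ 0.21 -0.47  0.63] T [-0.   -0.01  0.06] w 85.6
shift [ 0.0009  0.0104 -0.    ] rot [-0.2  -0.1   0.03] dist 0.010458454641368034
```

Request:
apply_moves(
  motion="0.0854 0.001 0.010 0 -0.2 0 0;0.0854 0.001 0.010 0 -0.2 0 0;0.045 0.001 0.010 0 -0.2 0 0;0.045 0.001 0.010 0 -0.2 0 0;0.045 0.001 0.010 0 -0.2 0 0",
  newtons=40,
)

```text
time_s: 2.2
ee_pos: [392.8, -199.7, 175.2]
tool_rot: [[0.189, 0.001, -0.982], [0.982, 0.001, 0.189], [0.001, -1.0, -0.001]]
wrist_force: [0.7, 0.3, -0.1]
grip_width: 45.5
```

Run:
```python
from h import *
from station import r
s=r.sense();show(s)
c=r.capture('wrist');pickle.dump(c,open('w2.pkl','wb'));cv2.imwrite('pics/w2.png',cv2.resize(c['img'][:,:,::-1],(800,600)))
```

```text
t 2.2 tcp [ 392.85 -199.69  175.2 ] yaw -10.91 tool y [ 1.5e-03  5.0e-04 -1.0e+00] F [ 0.68  0.28 -0.1 ] T [-0.02  0.03  0.03] w 45.5
```

View pics/w2.png

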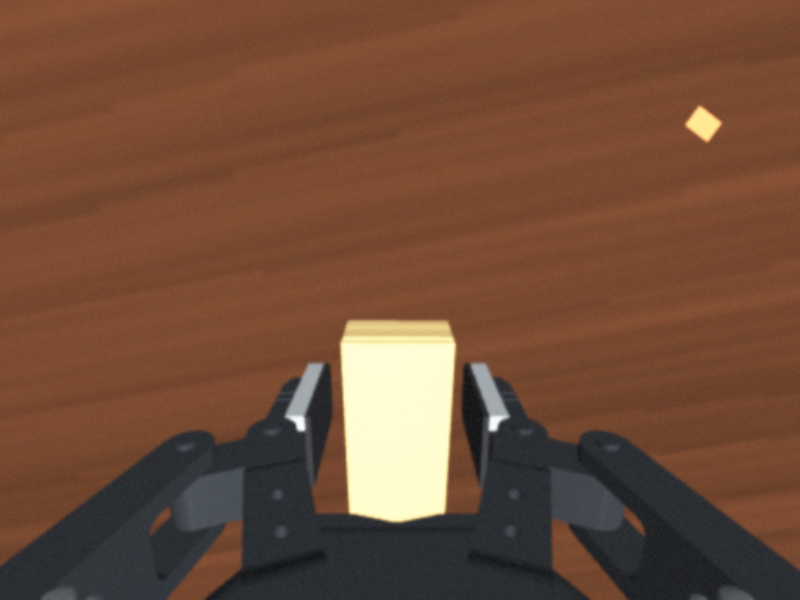

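The wrist view shows the shim centred between the pads, with its butt edge at row 330 and its sides at columns 341 and 455. I'll close the gripper on it.

Request:
apply_moves(
  motion="0.045 0 0.001 0 0 0 0;0.028 0 0.001 0 0 0 0;0.028 0 0.001 0 0 0 0;0.028 0 0.001 0 0 0 0;0.028 0 0.001 0 0 0 0",
  newtons=70,
)

```text
time_s: 2.75
ee_pos: [392.9, -199.6, 174.5]
tool_rot: [[0.189, 0.001, -0.982], [0.982, 0.0, 0.189], [0.001, -1.0, -0.001]]
wrist_force: [-1.2, 1.5, 8.2]
grip_width: 32.5
```

Run:
```python
from h import *
from station import r
s=r.sense();show(s)
c=r.capture('wrist');pickle.dump(c,open('w3.pkl','wb'));cv2.imwrite('pics/w3.png',cv2.resize(c['img'][:,:,::-1],(800,600)))
show(r.sense())
```

```text
t 2.75 tcp [ 392.9  -199.62  174.46] yaw -10.88 tool y [ 1.4e-03  4.0e-04 -1.0e+00] F [-1.23  1.49  8.18] T [ 0.47  0.67 -0.03] w 32.5
t 2.8 tcp [ 392.91 -199.62  174.46] yaw -10.88 tool y [ 1.4e-03  4.0e-04 -1.0e+00] F [-1.72 -0.15  8.48] T [0.51 0.6  0.03] w 32.4
```

View pics/w3.png

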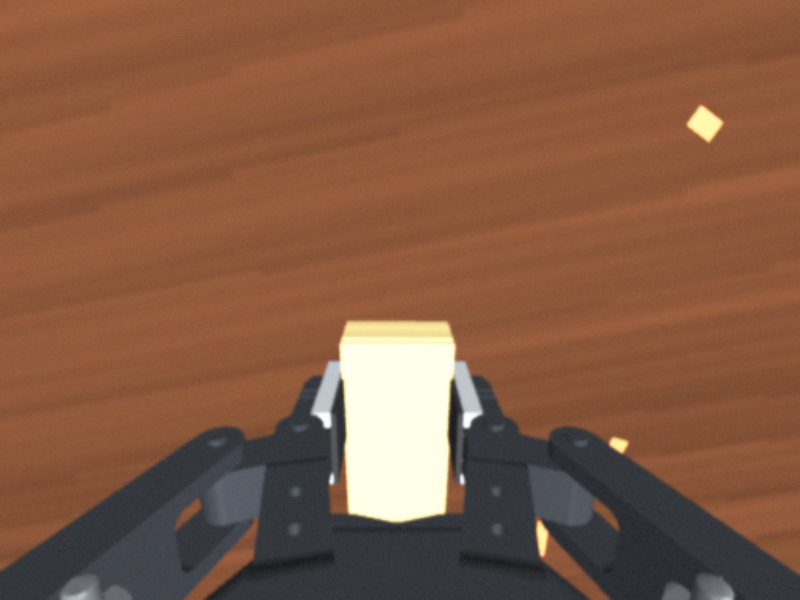

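The shim is held across its width (32.5 mm, near 34). I'll lift it a little, then carry it to the front of the block.

Request:
apply_moves(
  motion="0.028 0 -0.005 0 0 0 0;0.028 0 -0.012 0 0 0 0;0.028 0 -0.02 0 0 0 0;0.028 0 -0.02 0 0 0 0",
)

```text
time_s: 3.2
ee_pos: [393.4, -199.7, 195.7]
tool_rot: [[0.189, 0.004, -0.982], [0.982, 0.0, 0.189], [0.001, -1.0, -0.004]]
wrist_force: [0.6, 0.8, -0.3]
grip_width: 32.3
```

Run:
```python
from h import *
from station import r
s=r.sense();show(s);go(s,(464,53.8,194.5),1.2)
```

```text
t 3.2 tcp [ 393.39 -199.65  195.73] yaw -10.87 tool y [ 3.7e-03  2.0e-04 -1.0e+00] F [ 0.59  0.83 -0.3 ] T [ 0.03 -0.02  0.01] w 32.3
shift [ 0.2622  0.0015 -0.0215] rot [  0.21 -12.07   0.03] dist 0.2631066700250734
```

Request:
apply_moves(
  motion="0.028 0.03 0 -0.003 0 -2.4 0;0.028 0.07 0 -0.006 0 -4.8 0;0.028 0.11 0 -0.009 0 -7.2 0;0.028 0.15 0 -0.012 0 -9.6 0;0.028 0.18 0 -0.015 0 -12 0",
)

```text
time_s: 3.7
ee_pos: [442.5, -23.7, 196.2]
tool_rot: [[-0.022, 0.005, -1.0], [1.0, 0.001, -0.022], [0.0, -1.0, -0.005]]
wrist_force: [0.3, -1.0, -0.8]
grip_width: 32.5
```

Run:
```python
from h import *
from station import r
s=r.sense();show(s);go(s,(464,53.8,194.5),1.2)
```

```text
t 3.7 tcp [442.46 -23.69 196.19] yaw 1.28 tool y [ 4.5e-03  5.0e-04 -1.0e+00] F [ 0.27 -0.99 -0.84] T [-0.06 -0.02 -0.01] w 32.5
shift [ 0.077   0.0018 -0.0233] rot [0.26 0.08 0.02] dist 0.08045035352886029
```

Request:
apply_moves(
  motion="0.028 0.03 0 -0.01 0.2 0 0;0.028 0.06 0 -0.02 0.2 0 0;0.028 0.077 0.001 -0.023 0.2 0 0;0.028 0.077 0.001 -0.023 0.2 0 0;0.028 0.077 0.001 -0.023 0.2 0 0",
)

```text
time_s: 4.2
ee_pos: [463.5, 53.9, 195.2]
tool_rot: [[-0.023, 0.0, -1.0], [1.0, 0.0, -0.023], [0.0, -1.0, -0.0]]
wrist_force: [-1.0, -0.2, -0.0]
grip_width: 32.3
```

Run:
```python
from h import *
from station import r
s=r.sense();show(s);go(s,(464,53.8,194.5),1.2)
for n in('top','scene','wrist'):
    c=r.capture(n);pickle.dump(c,open(n+'3.pkl','wb'))
    im=c['img'];
    if n=='top': im=im[95:265,150:320]
    if n=='scene': im=im[140:310,180:350]
    cv2.imwrite(f'pics/{n}3.png',cv2.resize(im[:,:,::-1],None,fx=3.5 if n!='wrist' else 1.5,fy=3.5 if n!='wrist' else 1.5,interpolation=cv2.INTER_CUBIC))
show(r.sense())
```

```text
t 4.2 tcp [463.45  53.89 195.15] yaw 1.34 tool y [ 4.e-04  2.e-04 -1.e+00] F [-0.98 -0.22 -0.03] T [0.   0.06 0.02] w 32.3
shift [-0.0001  0.0007 -0.0005] rot [0.03 0.14 0.01] dist 0.00085455341356772
t 4.35 tcp [463.41  53.04 195.29] yaw 1.23 tool y [ 7.e-04  3.e-04 -1.e+00] F [ 0.23 -0.09 -1.08] T [-0.01  0.04 -0.02] w 32.5
```

View pics/top3.png

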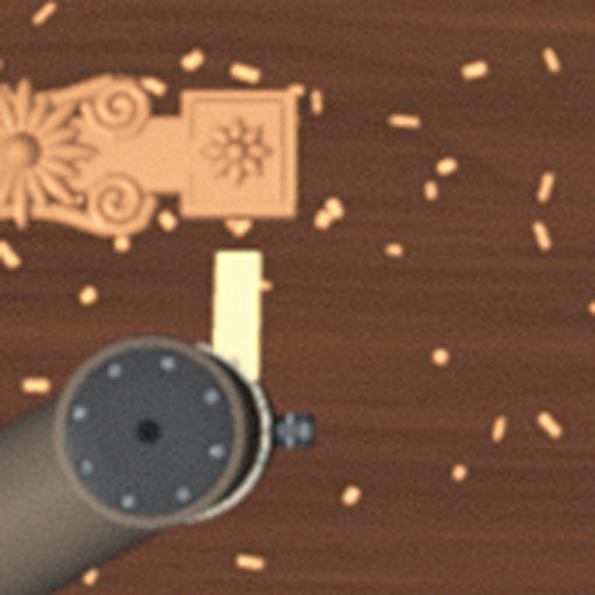

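View pics/scene3.png

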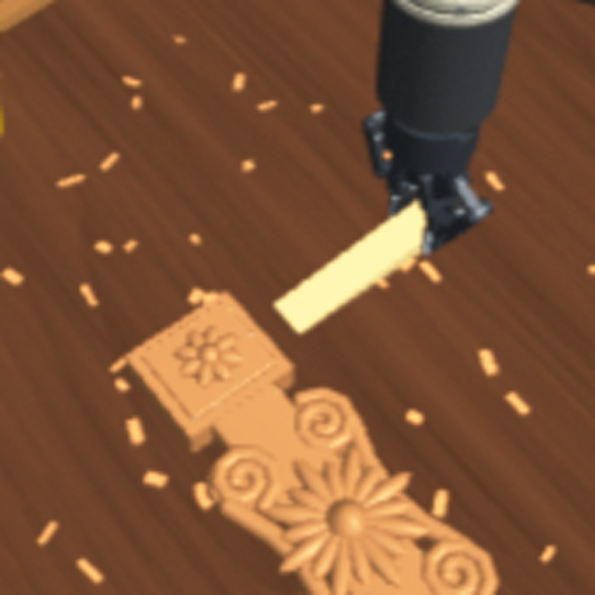

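View pics/wrist3.png

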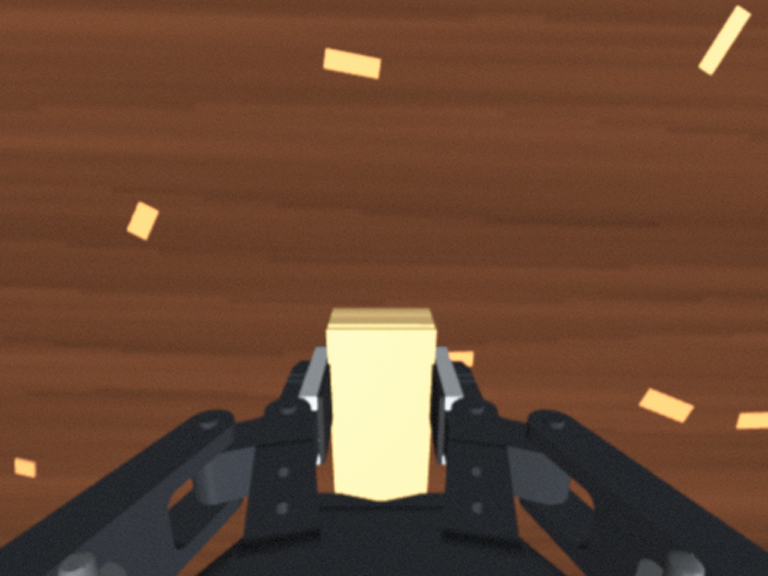

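Run:
```python
from h import *
T=pickle.load(open('top3.pkl','rb'));S=pickle.load(open('scene3.pkl','rb'))
p=lambda x,y,ox=150,oy=95:(x/3.5+ox-.35,y/3.5+oy-.35)
dz=21
L=onz(T,p(217,252),dz+2);R=onz(T,p(262,252),dz+2);l=onz(T,p(212.5,345),dz+12);q=onz(T,p(260,378),dz+14)
print('tip',L,R,(L+R)/2,np.linalg.norm(L-R)); 
for a,b in((L,l),(R,q)): d=a-b;print(np.degrees(np.arctan2(d[1],d[0])))
l=onz(T,p(181.5,217),36);q=onz(T,p(296.5,217),36);print('block',l,q,(l+q)/2, np.linalg.norm(l-q))
# tip height by triangulation
for a,b in (((217,252),(299,333)),((262,252),(274,303))): print(tri(T,p(*a),S,p(*b,180,140)))
# row profile measurement of shim edges
g=T['img'].min(axis=2).astype(float)
for v in range(169,202,4):
    row=g[v,200:235]; th=(row.max()+30)/2
    i=np.where(row>120)[0]; print(v,200+i.min(),200+i.max(),end=' ')
```

```text
tip [604.25078409  74.27415158  23.        ] [605.17804401  38.24562089  23.        ] [604.71441405  56.25988623  23.        ] 36.04046107211846
0.12204898240851879
1.5145452570499138
block [629.87623697 101.87616041  36.        ] [632.19635102  10.67971283  36.        ] [631.03629399  56.27793662  36.        ] 91.22595563010873
(array([604.97571341,  73.64796974,  23.15570131]), np.float64(1.920439920016943))
(array([605.20983371,  38.07701247,  23.78089856]), np.float64(0.3221919275491773))
169 212 224 173 211 223 177 212 224 181 211 223 185 211 223 189 211 223 193 207 223 197 213 223 201 218 223
```

The top view shows the shim tip centred on the block's front edge (y 56.3 against about 57). The tip underside is about 21 mm up, level, and 26 mm short of the edge. Next I'll lower it onto the bench.

Request:
apply_moves(
  motion="0.028 0 0.008 0 0 0 0;0.028 0 0.014 0 0 0 0;0.028 0 0.018 0 0 0 0;0.028 0 0.0195 0 0 0 0;0.028 0 0.0195 0 0 0 0",
)

```text
time_s: 4.85
ee_pos: [463.3, 52.9, 175.3]
tool_rot: [[-0.021, -0.0, -1.0], [1.0, -0.0, -0.021], [-0.0, -1.0, 0.0]]
wrist_force: [0.3, -0.1, -0.6]
grip_width: 32.4
```

Run:
```python
from h import *
from station import r
s=r.sense();show(s)
```

```text
t 4.85 tcp [463.3   52.9  175.34] yaw 1.22 tool y [-2.e-04 -2.e-04 -1.e+00] F [ 0.31 -0.1  -0.57] T [-0.02  0.03 -0.02] w 32.4
```

Request:
apply_moves(
  motion="0.028 0 0.0005 0 0 0 0;0.028 0 0.001 0 0 0 0;0.028 0 0.001 0 0 0 0",
)

```text
time_s: 5.15
ee_pos: [463.4, 52.9, 174.5]
tool_rot: [[-0.021, 0.0, -1.0], [1.0, -0.0, -0.021], [-0.0, -1.0, -0.0]]
wrist_force: [-0.3, -0.1, 0.2]
grip_width: 32.6
```

Run:
```python
from h import *
from station import r
s=r.sense();show(s)
```

```text
t 5.15 tcp [463.35  52.94 174.51] yaw 1.23 tool y [ 1.e-04 -0.e+00 -1.e+00] F [-0.27 -0.13  0.25] T [-0.04 -0.02 -0.03] w 32.6
```

Request:
apply_moves(
  motion="0.028 0 0.0005 0 0 0 0;0.028 0 0.0005 0 0 0 0;0.028 0 0.0005 0 0 0 0",
)

```text
time_s: 5.45
ee_pos: [463.3, 52.9, 174.5]
tool_rot: [[-0.022, 0.0, -1.0], [1.0, 0.0, -0.022], [0.0, -1.0, -0.0]]
wrist_force: [-1.9, -0.3, 6.2]
grip_width: 32.4
```

Run:
```python
from h import *
from station import r
s=r.sense();show(s)
```

```text
t 5.45 tcp [463.32  52.92 174.47] yaw 1.23 tool y [ 4.e-04  1.e-04 -1.e+00] F [-1.9  -0.32  6.22] T [-0.01  0.85  0.  ] w 32.4
```

Bench contact is felt (Fz 6 N at z 174.5). I'll ease the press and slide forward.

Request:
apply_moves(
  motion="0.028 0 0.0001 -0.006 0 0 0;0.028 0 0.0001 -0.014 0 0 0;0.028 0 0.0001 -0.022 0 0 0;0.028 0 0.0001 -0.03 0 0 0;0.028 0 0.0001 -0.036 0 0 0",
)

```text
time_s: 5.95
ee_pos: [498.4, 53.0, 174.5]
tool_rot: [[-0.021, -0.004, -1.0], [1.0, -0.002, -0.021], [-0.002, -1.0, 0.004]]
wrist_force: [-11.2, -1.0, 15.4]
grip_width: 32.7
```

Run:
```python
from h import *
from station import r
s=r.sense();show(s)
for n in('top','scene'):
    c=r.capture(n);pickle.dump(c,open(n+'4.pkl','wb'))
    im=c['img'];
    if n=='top': im=im[95:265,150:320]
    if n=='scene': im=im[190:310,180:300]
    f=3.5 if n=='top' else 5
    cv2.imwrite(f'pics/{n}4.png',cv2.resize(im[:,:,::-1],None,fx=f,fy=f,interpolation=cv2.INTER_CUBIC))
show(r.sense())
```

```text
t 5.95 tcp [498.44  53.03 174.47] yaw 1.2 tool y [-0.0038 -0.0016 -1.    ] F [-11.21  -0.96  15.4 ] T [0.17 3.83 0.06] w 32.7
t 6.05 tcp [499.8   53.44 174.51] yaw 1.22 tool y [-6.e-04 -6.e-04 -1.e+00] F [-3.42 -1.84  8.98] T [-0.44  1.15 -0.04] w 32.6
```

View pics/top4.png

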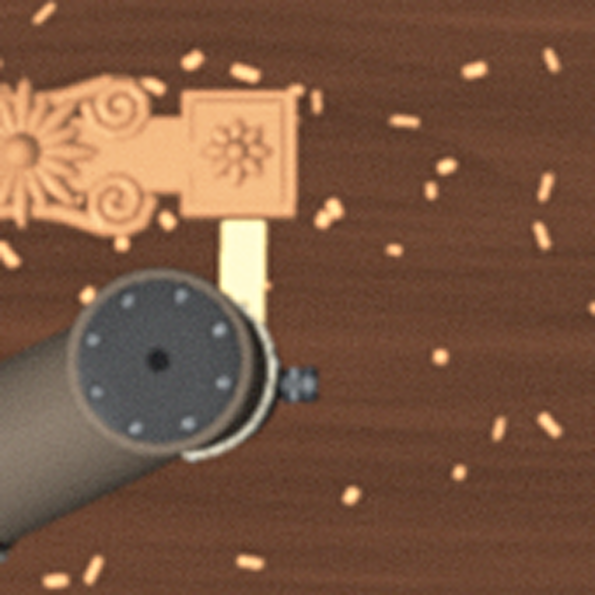

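View pics/scene4.png

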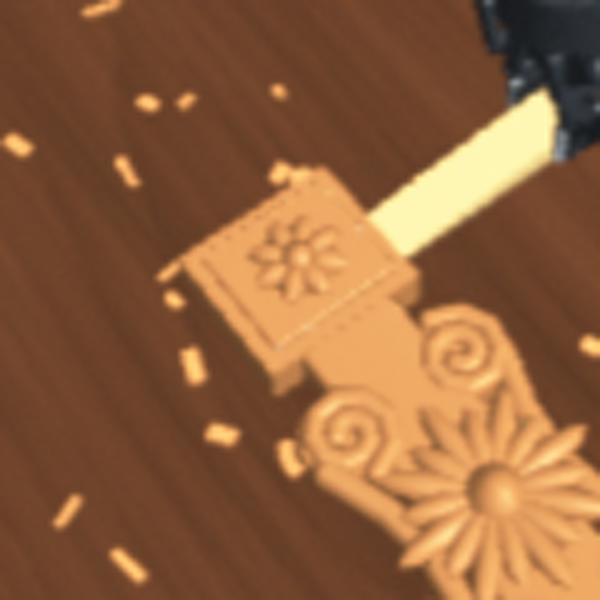

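The tip is under the block's front edge. The shim occupies columns 220–266 and the block 181–297 in the top view, so it is near the middle after parallax. I'll go slower now with a lighter press.

Request:
apply_moves(
  motion="0.028 0 -0.0003 -0.003 0 0 0;0.028 0 -0.0003 -0.006 0 0 0;0.028 0 -0.0003 -0.009 0 0 0;0.028 0 -0.0003 -0.011 0 0 0;0.028 0 -0.0003 -0.013 0 0 0",
)

```text
time_s: 6.55
ee_pos: [513.0, 53.7, 174.7]
tool_rot: [[-0.021, -0.001, -1.0], [1.0, -0.001, -0.021], [-0.001, -1.0, 0.001]]
wrist_force: [-0.5, -0.5, -1.0]
grip_width: 32.3
```

Run:
```python
from h import *
from station import r
s=r.sense();show(s)
T=pickle.load(open('top4.pkl','rb'))
p=lambda x,y,ox=150,oy=95:(x/3.5+ox-.35,y/3.5+oy-.35)
for z,y in ((9,221),(12,260)):
    print(onz(T,p(220,y),z),onz(T,p(266.5,y),z))
l=onz(T,p(181.5,217),36);q=onz(T,p(296.5,217),36);print('block',l,q,(l+q)/2)
```

```text
t 6.55 tcp [513.02  53.7  174.66] yaw 1.21 tool y [-8.e-04 -7.e-04 -1.e+00] F [-0.5  -0.49 -1.  ] T [0.02 0.05 0.  ] w 32.3
[631.26639893  74.354814     9.        ] [632.22768663  36.61984169   9.        ]
[599.13012107  72.91942129  12.        ] [600.0994914  35.3532404  12.       ]
block [629.87623697 101.87616041  36.        ] [632.19635102  10.67971283  36.        ] [631.03629399  56.27793662  36.        ]
```

Request:
apply_moves(
  motion="0.028 0 0.0002 -0.001 0 0 0;0.028 0 0.0002 -0.002 0 0 0;0.028 0 0.0002 -0.003 0 0 0;0.028 0 0.0002 -0.004 0 0 0;0.028 0 0.0002 -0.005 0 0 0",
)

```text
time_s: 7.05
ee_pos: [517.8, 53.7, 174.5]
tool_rot: [[-0.021, -0.001, -1.0], [1.0, -0.001, -0.021], [-0.001, -1.0, 0.001]]
wrist_force: [-4.7, -0.4, 5.7]
grip_width: 32.9
```

```bash
cat > f.py <<'E'
from h import *
from station import r
s=r.sense();show(s);F=s['wrist_force'];print('extra@.545',round(-F[0]-.545*F[2],2))
E
python3 f.py
```

```text
t 7.05 tcp [517.76  53.69 174.52] yaw 1.21 tool y [-1.5e-03 -9.0e-04 -1.0e+00] F [-4.68 -0.41  5.73] T [ 0.06  1.39 -0.01] w 32.9
extra@.545 1.56
```

Request:
apply_moves(
  motion="0.028 0 0 -0.001 0 0 0;0.028 0 0 -0.002 0 0 0;0.028 0 0 -0.003 0 0 0;0.028 0 0 -0.004 0 0 0;0.028 0 0 -0.005 0 0 0",
)

```text
time_s: 7.55
ee_pos: [522.7, 53.7, 174.5]
tool_rot: [[-0.021, -0.002, -1.0], [1.0, -0.001, -0.021], [-0.001, -1.0, 0.002]]
wrist_force: [-4.1, -0.0, 5.2]
grip_width: 32.4
```

```bash
python3 f.py
```

```text
t 7.55 tcp [522.69  53.72 174.51] yaw 1.21 tool y [-0.0018 -0.0011 -1.    ] F [-4.12 -0.01  5.19] T [0.01 1.15 0.1 ] w 32.4
extra@.545 1.29
```

Request:
apply_moves(
  motion="0.028 0 0 -0.001 -0.15 0 0;0.028 0 0 -0.002 -0.15 0 0;0.028 0 0 -0.003 -0.15 0 0;0.028 0 0 -0.004 -0.15 0 0;0.028 0 0 -0.005 -0.15 0 0",
)

```text
time_s: 8.05
ee_pos: [527.6, 53.7, 174.5]
tool_rot: [[-0.021, 0.0, -1.0], [1.0, -0.001, -0.021], [-0.001, -1.0, -0.0]]
wrist_force: [-3.7, -0.1, 5.3]
grip_width: 32.3
```

```bash
python3 f.py
```

```text
t 8.05 tcp [527.6   53.74 174.51] yaw 1.21 tool y [ 5.0e-04 -1.2e-03 -1.0e+00] F [-3.74 -0.12  5.34] T [0.04 1.48 0.07] w 32.3
extra@.545 0.82
```

Request:
apply_moves(
  motion="0.028 0 0 -0.001 0.1 0 0;0.028 0 0 -0.002 0.1 0 0;0.028 0 0 -0.003 0.1 0 0;0.028 0 0 -0.004 0.1 0 0;0.028 0 0 -0.005 0.1 0 0",
)

```text
time_s: 8.55
ee_pos: [532.6, 53.8, 174.5]
tool_rot: [[-0.021, -0.001, -1.0], [1.0, -0.001, -0.021], [-0.001, -1.0, 0.001]]
wrist_force: [-4.1, -0.5, 4.8]
grip_width: 32.8
```

```bash
python3 f.py
```

```text
t 8.55 tcp [532.64  53.83 174.52] yaw 1.2 tool y [-0.0014 -0.0013 -1.    ] F [-4.14 -0.45  4.76] T [-0.01  1.22  0.03] w 32.8
extra@.545 1.54
```

Request:
apply_moves(
  motion="0.028 0 0 -0.001 0 0 0;0.028 0 0 -0.002 0 0 0;0.028 0 0 -0.003 0 0 0;0.028 0 0 -0.004 0 0 0;0.028 0 0 -0.005 0 0 0",
)

```text
time_s: 9.05
ee_pos: [537.7, 53.9, 174.5]
tool_rot: [[-0.021, -0.001, -1.0], [1.0, -0.001, -0.021], [-0.001, -1.0, 0.002]]
wrist_force: [-3.8, -0.5, 4.8]
grip_width: 32.4
```

```bash
python3 f.py
```

```text
t 9.05 tcp [537.67  53.9  174.51] yaw 1.2 tool y [-0.0015 -0.0014 -1.    ] F [-3.76 -0.48  4.82] T [ 0.01  1.23 -0.01] w 32.4
extra@.545 1.13
```

Request:
apply_moves(
  motion="0.028 0 0 -0.001 0 0 0;0.028 0 0 -0.002 0 0 0;0.028 0 0 -0.003 0 0 0;0.028 0 0 -0.004 0 0 0",
)

```text
time_s: 9.45
ee_pos: [541.7, 54.0, 174.5]
tool_rot: [[-0.021, -0.002, -1.0], [1.0, -0.001, -0.021], [-0.001, -1.0, 0.002]]
wrist_force: [-4.0, 0.2, 6.3]
grip_width: 32.4
```

```bash
python3 f.py
```

```text
t 9.45 tcp [541.72  54.   174.53] yaw 1.2 tool y [-0.0015 -0.0014 -1.    ] F [-4.01  0.15  6.28] T [0.08 1.26 0.02] w 32.4
extra@.545 0.59
```

Request:
apply_moves(
  motion="0.028 0 0 -0.001 0 0 0;0.028 0 0 -0.002 0 0 0;0.028 0 0 -0.003 0 0 0;0.028 0 0 -0.004 0 0 0",
)

```text
time_s: 9.85
ee_pos: [545.8, 54.1, 174.5]
tool_rot: [[-0.021, -0.002, -1.0], [1.0, -0.001, -0.021], [-0.001, -1.0, 0.002]]
wrist_force: [-4.0, -0.7, 5.1]
grip_width: 32.3
```

```bash
python3 f.py
```

```text
t 9.85 tcp [545.79  54.06 174.54] yaw 1.2 tool y [-0.0016 -0.0014 -1.    ] F [-3.95 -0.69  5.15] T [0.03 1.26 0.01] w 32.3
extra@.545 1.15
```

Request:
apply_moves(
  motion="0.028 0 0 -0.001 0 0 0;0.028 0 0 -0.002 0 0 0;0.028 0 0 -0.003 0 0 0;0.028 0 0 -0.004 0 0 0",
)

```text
time_s: 10.25
ee_pos: [549.3, 54.0, 174.5]
tool_rot: [[-0.021, -0.003, -1.0], [1.0, -0.002, -0.021], [-0.002, -1.0, 0.003]]
wrist_force: [-7.6, 0.4, 9.2]
grip_width: 31.9
```

```bash
python3 f.py
```

```text
t 10.25 tcp [549.31  54.02 174.51] yaw 1.19 tool y [-0.0029 -0.0018 -1.    ] F [-7.65  0.42  9.23] T [0.41 2.54 0.04] w 31.9
extra@.545 2.62
```

Request:
apply_moves(
  motion="0.028 0 -0.0001 -0.001 -0.08 0 0;0.028 0 -0.0001 -0.002 -0.08 0 0;0.028 0 -0.0001 -0.003 -0.08 0 0",
)

```text
time_s: 10.55
ee_pos: [551.2, 53.8, 174.5]
tool_rot: [[-0.02, -0.004, -1.0], [1.0, -0.002, -0.02], [-0.002, -1.0, 0.004]]
wrist_force: [-9.8, 2.3, 11.8]
grip_width: 32.5
```

```bash
python3 f.py
```

```text
t 10.55 tcp [551.25  53.83 174.5 ] yaw 1.17 tool y [-0.0042 -0.0024 -1.    ] F [-9.83  2.3  11.78] T [0.69 3.62 0.1 ] w 32.5
extra@.545 3.41
```

Run:
```python
from h import *
from station import r
for n in('top','scene','wrist'):
    c=r.capture(n);pickle.dump(c,open(n+'5.pkl','wb'))
    im=c['img'];
    if n=='top': im=im[95:225,170:270]
    if n=='scene': im=im[170:280,200:320]
    f=4.5 if n!='wrist' else 1.5
    cv2.imwrite(f'pics/{n}5.png',cv2.resize(im[:,:,::-1],None,fx=f,fy=f,interpolation=cv2.INTER_CUBIC))
    show(r.sense())
```

```text
t 10.6 tcp [551.34  53.83 174.51] yaw 1.18 tool y [-0.0042 -0.0025 -1.    ] F [-7.74  1.24  9.88] T [0.46 3.1  0.07] w 32.3
t 10.65 tcp [551.29  53.82 174.5 ] yaw 1.17 tool y [-0.0041 -0.0025 -1.    ] F [-9.15  0.15 10.82] T [0.45 3.07 0.11] w 31.9
t 10.7 tcp [551.32  53.82 174.54] yaw 1.18 tool y [-0.0039 -0.0024 -1.    ] F [-8.63  1.64  9.02] T [0.44 3.02 0.1 ] w 32.3
```

View pics/top5.png

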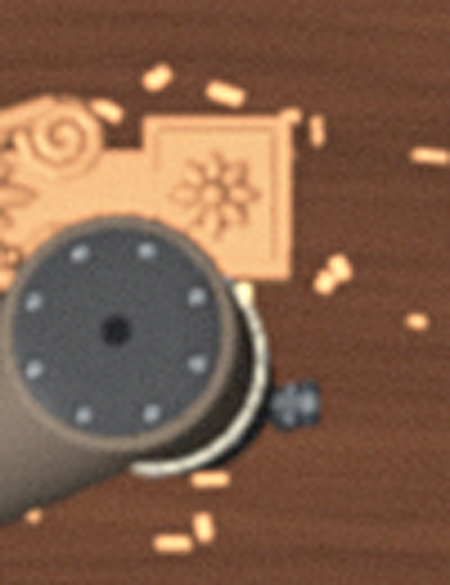

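View pics/scene5.png

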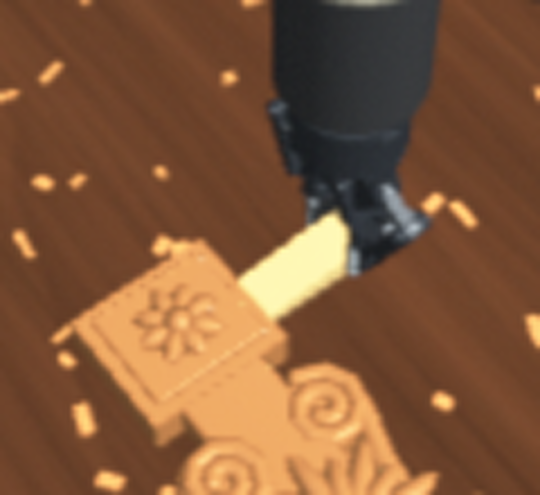

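View pics/wrist5.png

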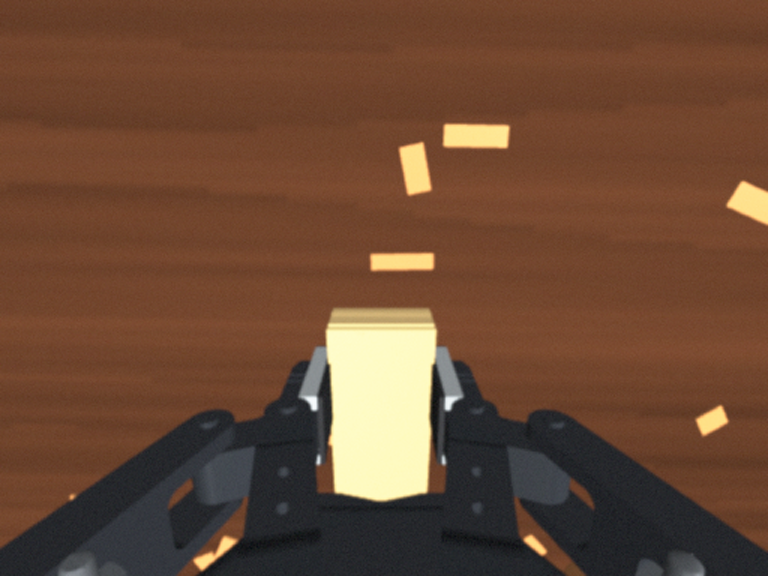

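Nothing has slipped: the wrist view still has the butt edge at rows 310–328, and the shim enters the block's front mid-edge. The rise in push from x≈546.5 marks first touch at about 58 mm inside, which implies a gap of about 8.5 mm. I'll continue to roughly 13 mm past that.

Request:
apply_moves(
  motion="0.028 0 -0.0004 -0.001 -0.2 0 0;0.028 0 -0.0004 -0.002 -0.2 0 0;0.028 0 -0.0004 -0.003 -0.2 0 0;0.028 0 -0.0004 -0.004 -0.2 0 0",
)

```text
time_s: 11.1
ee_pos: [553.8, 53.5, 174.5]
tool_rot: [[-0.02, -0.004, -1.0], [1.0, -0.003, -0.02], [-0.003, -1.0, 0.004]]
wrist_force: [-11.8, 1.7, 10.6]
grip_width: 32.4
```

```bash
python3 f.py
```

```text
t 11.1 tcp [553.83  53.51 174.53] yaw 1.15 tool y [-0.0043 -0.0034 -1.    ] F [-11.76   1.74  10.61] T [0.76 4.18 0.13] w 32.4
extra@.545 5.97
```

Request:
apply_moves(
  motion="0.028 0.0003 -0.0006 -0.001 -0.35 0 0.1;0.028 0.0003 -0.0006 -0.002 -0.35 0 0.1;0.028 0.0003 -0.0006 -0.003 -0.35 0 0.1;0.028 0.0003 -0.0006 -0.004 -0.35 0 0.1",
)

```text
time_s: 11.5
ee_pos: [555.7, 53.4, 174.6]
tool_rot: [[-0.019, -0.003, -1.0], [1.0, -0.006, -0.019], [-0.006, -1.0, 0.004]]
wrist_force: [-13.7, 1.5, 12.8]
grip_width: 32.6
```

```bash
python3 f.py
```

```text
t 11.5 tcp [555.74  53.39 174.56] yaw 1.1 tool y [-0.0035 -0.0064 -1.    ] F [-13.68   1.47  12.85] T [1.13 5.08 0.09] w 32.6
extra@.545 6.68
```

Request:
apply_moves(
  motion="0.028 0.0003 -0.001 -0.001 -0.3 0 -0.3;0.028 0.0003 -0.001 -0.002 -0.3 0 -0.3;0.028 0.0003 -0.001 -0.003 -0.3 0 -0.3;0.028 0.0003 -0.001 -0.004 -0.3 0 -0.3",
)

```text
time_s: 11.9
ee_pos: [557.5, 53.1, 174.5]
tool_rot: [[-0.018, -0.004, -1.0], [1.0, -0.003, -0.018], [-0.003, -1.0, 0.004]]
wrist_force: [-13.8, 2.3, 7.8]
grip_width: 32.2
```

```bash
python3 f.py
```

```text
t 11.9 tcp [557.49  53.05 174.53] yaw 1.04 tool y [-0.0043 -0.0027 -1.    ] F [-13.79   2.3    7.81] T [0.61 4.55 0.05] w 32.2
extra@.545 9.54
```

Request:
apply_moves(
  motion="0.028 0.0007 -0.001 -0.001 -0.3 -0.1 -0.05;0.028 0.0007 -0.001 -0.002 -0.3 -0.1 -0.05;0.028 0.0007 -0.001 -0.003 -0.3 -0.1 -0.05;0.028 0.0007 -0.001 -0.004 -0.3 -0.1 -0.05",
)

```text
time_s: 12.3
ee_pos: [558.8, 53.0, 174.5]
tool_rot: [[-0.019, -0.006, -1.0], [1.0, -0.004, -0.019], [-0.003, -1.0, 0.006]]
wrist_force: [-16.2, 1.8, 10.7]
grip_width: 32.3
```

```bash
python3 f.py
```

```text
t 12.3 tcp [558.8   53.02 174.55] yaw 1.07 tool y [-0.006  -0.0036 -1.    ] F [-16.21   1.82  10.69] T [0.75 5.41 0.09] w 32.3
extra@.545 10.38
```

Request:
apply_moves(
  motion="0.028 0.0005 -0.001 -0.0015 -0.3 -0.1 -0.1;0.028 0.0005 -0.001 -0.003 -0.3 -0.1 -0.1;0.028 0.0005 -0.001 -0.0035 -0.3 -0.1 -0.1;0.028 0.0005 -0.001 -0.0035 -0.3 -0.1 -0.1;0.028 0.0005 -0.001 -0.0035 -0.3 -0.1 -0.1",
)

```text
time_s: 12.8
ee_pos: [559.6, 52.9, 174.5]
tool_rot: [[-0.019, -0.008, -1.0], [1.0, -0.004, -0.019], [-0.003, -1.0, 0.008]]
wrist_force: [-14.8, 2.2, 10.1]
grip_width: 32.1
```

```bash
python3 f.py
```

```text
t 12.8 tcp [559.58  52.89 174.54] yaw 1.11 tool y [-0.0076 -0.0035 -1.    ] F [-14.82   2.23  10.13] T [0.94 5.02 0.05] w 32.1
extra@.545 9.29
```

Request:
apply_moves(
  motion="0.028 0.0003 -0.0005 -0.0005 -0.3 0 -0.1;0.028 0.0003 -0.0005 -0.001 -0.6 0 -0.1;0.028 0.0003 -0.0005 -0.001 -0.6 0 -0.1;0.028 0.0003 -0.0005 -0.001 -0.6 0 -0.1",
)

```text
time_s: 13.2
ee_pos: [558.6, 52.8, 174.5]
tool_rot: [[-0.019, -0.002, -1.0], [1.0, -0.003, -0.019], [-0.003, -1.0, 0.002]]
wrist_force: [-11.9, 1.9, 10.3]
grip_width: 32.5
```

```bash
python3 f.py;python3 - <<'E'
from h import *
from station import r
for n in('scene','wrist'):
    c=r.capture(n);pickle.dump(c,open(n+'6.pkl','wb'))
    im=c['img'];
    if n=='scene': im=im[170:280,200:320]
    f=4.5 if n!='wrist' else 1.5
    cv2.imwrite(f'pics/{n}6.png',cv2.resize(im[:,:,::-1],None,fx=f,fy=f,interpolation=cv2.INTER_CUBIC))
    show(r.sense())
E
```

```text
t 13.2 tcp [558.6   52.76 174.53] yaw 1.08 tool y [-0.0019 -0.0028 -1.    ] F [-11.86   1.85  10.34] T [0.99 4.42 0.12] w 32.5
extra@.545 6.23
t 13.25 tcp [558.62  52.78 174.55] yaw 1.08 tool y [-0.0019 -0.0028 -1.    ] F [-12.13   2.07  10.38] T [0.98 4.4  0.11] w 32.4
t 13.3 tcp [558.64  52.78 174.53] yaw 1.08 tool y [-0.0019 -0.0028 -1.    ] F [-12.2    1.57  10.27] T [1.02 4.47 0.08] w 32.5
```

View pics/scene6.png

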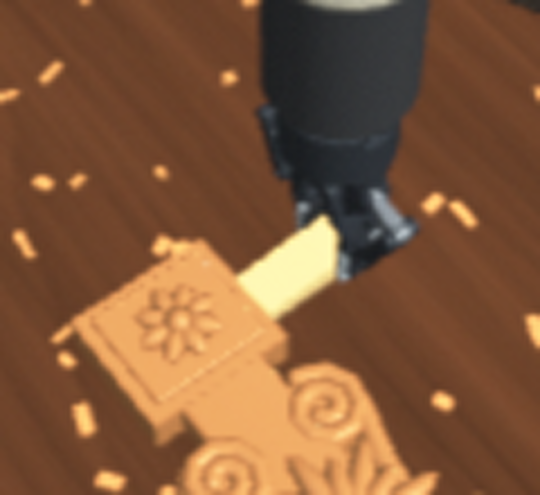

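View pics/wrist6.png

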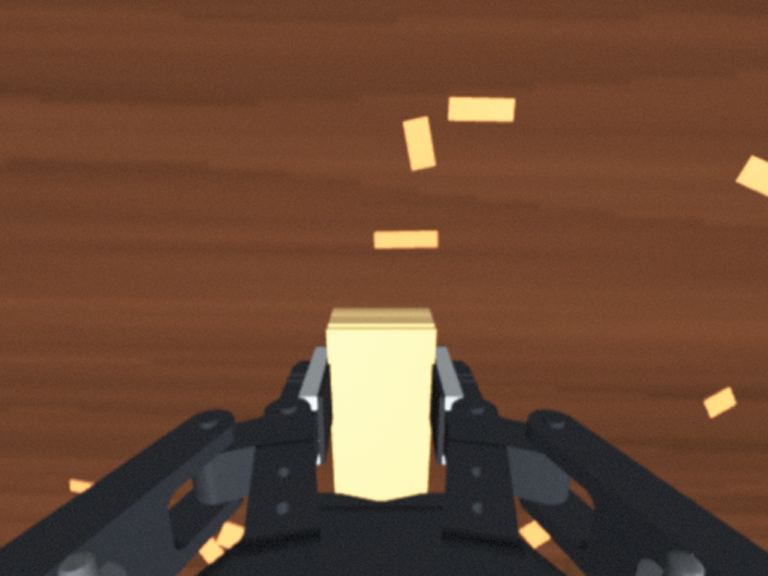

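The view shows the shim unslipped (butt edge still at rows 310–328) and entering the front edge at its middle. As an independent check, I'll measure the block's rise from the sub-pixel shift of its rosette between the untouched and current pictures.

Run:
```python
from h import *
from station import r
g=lambda c:cv2.cvtColor(c['img'],cv2.COLOR_RGB2GRAY).astype(np.float32)
A=[pickle.load(open(f,'rb')) for f in('scene0.pkl','scene3.pkl','scene4.pkl')]
Bs=[pickle.load(open('scene6.pkl','rb'))]+[r.capture('scene') for _ in range(3)]
c=A[0]; P0=np.array([680,60,50.]);pr=proj(c,P0);print(pr,'px per mm up',proj(c,P0+[0,0,1])-pr)
u,v=int(pr[0]),int(pr[1])
def sh(a,b,u,v,h):
    w=cv2.createHanningWindow((2*h,2*h),cv2.CV_32F)
    return np.array(cv2.phaseCorrelate(a[v-h:v+h,u-h:u+h].copy(),b[v-h:v+h,u-h:u+h].copy(),w)[0])
D=[]
for a in A:
    for b in Bs: D.append(sh(g(a),g(b),u,v,14))
print('block',np.mean(D,0).round(3),np.std(D,0).round(3))
print('null',[sh(g(A[0]),g(a),u,v,14).round(3).tolist() for a in A[1:]])
D=[sh(g(a),g(b),325,335,14) for a in A for b in Bs]; print('holdfast end',np.mean(D,0).round(3))
s5=pickle.load(open('scene5.pkl','rb'));print('at5',np.mean([sh(g(a),g(s5),u,v,14) for a in A],0))
show(r.sense())
```

```text
[240.73120006 240.34025611] px per mm up [-0.0161218  -0.18292373]
block [-0.072 -0.022] [0.018 0.032]
null [[-0.054, 0.008], [0.004, -0.053]]
holdfast end [-0.059 -0.005]
at5 [-0.04085516 -0.06800196]
t 13.45 tcp [558.64  52.8  174.54] yaw 1.07 tool y [-0.0019 -0.0027 -1.    ] F [-12.44   2.31   9.17] T [0.97 4.36 0.11] w 32.3
```

```bash
cat > lk.py <<'E'
from h import *
def G(c): return cv2.GaussianBlur(cv2.cvtColor(c['img'],cv2.COLOR_RGB2GRAY).astype(np.float64),(0,0),1.0)
def lk(a,b,u0,u1,v0,v1):
    m=(a+b)/2; gx=cv2.Sobel(m,cv2.CV_64F,1,0,scale=1/8);gy=cv2.Sobel(m,cv2.CV_64F,0,1,scale=1/8)
    s=np.s_[v0:v1,u0:u1]; M=np.c_[gx[s].ravel(),gy[s].ravel(),np.ones(gx[s].size),m[s].ravel()]
    return np.linalg.lstsq(M,(a-b)[s].ravel(),rcond=None)[0][:2]
E
python3 - <<'E'
from lk import *
L=lambda f:G(pickle.load(open(f,'rb')))
s0,s3,s4,s5,s6=[L(f'scene{i}.pkl') for i in(0,3,4,5,6)]
M=np.float64([[1,0,0.0],[0,1,-.24]])
t=cv2.warpAffine(s0,M,(512,384),flags=cv2.INTER_CUBIC)
boxes={'rosette':(230,254,230,252),'block':(218,254,226,264),'rail mid':(255,300,265,310),'hold':(305,345,330,370),'tin':(158,182,158,186),'mallet':(355,405,200,270)}
for n,b in boxes.items():
    print(n,'syn',lk(s0,t,*b).round(3),*[lk(x,y,*b).round(3) for x,y in((s0,s3),(s0,s4),(s3,s4),(s0,s5),(s4,s5),(s0,s6),(s3,s6),(s4,s6))])
T=[L(f'top{i}.pkl') for i in (0,3,4)]
E
```

```text
rosette syn [-0.001 -0.337] [-0.    -0.002] [ 0.123 -0.236] [ 0.124 -0.233] [ 0.176 -0.477] [-0.056 -0.326] [ 0.342 -0.847] [ 0.34  -0.841] [-0.004 -0.754]
block syn [ 0.002 -0.317] [0.002 0.001] [ 0.01  -0.044] [ 0.007 -0.045] [-0.028 -0.129] [-0.061 -0.11 ] [-0.051 -0.311] [-0.055 -0.311] [-0.106 -0.312]
rail mid syn [-0.005 -0.331] [ 0.001 -0.001] [0.001 0.001] [0.    0.002] [ 0.024 -0.019] [ 0.023 -0.021] [ 0.045 -0.06 ] [ 0.044 -0.058] [ 0.044 -0.061]
hold syn [ 0.01  -0.313] [ 0.001 -0.   ] [-0.     0.001] [-0.001  0.001] [0.002 0.003] [0.003 0.003] [0.002 0.011] [0.002 0.011] [0.003 0.01 ]
tin syn [-0.003 -0.314] [-0.002 -0.001] [-0.001 -0.002] [ 0.001 -0.001] [0.001 0.005] [0.002 0.006] [0.    0.003] [0.003 0.004] [0.002 0.004]
mallet syn [ 0.001 -0.318] [ 0.003 -0.   ] [ 0.001 -0.   ] [-0.002  0.   ] [0.002 0.001] [0.001 0.001] [ 0.003 -0.003] [ 0.001 -0.003] [ 0.002 -0.003]
```

The block patch rises 0.237 px, which is about 1.3 mm. The touch point back-solved from pictures 5 and 6 is x≈546.6, and it agrees with the force onset. That puts the shim about 12 mm past touch, within the window but on the low side, so I'll nudge it about 1 mm further.

Request:
apply_moves(
  motion="0.028 0.0005 -0.0005 -0.001 -0.1 0 -0.1;0.028 0.0005 -0.0005 -0.002 -0.2 0 -0.1;0.028 0.0005 -0.0005 -0.003 -0.2 0 -0.1;0.028 0.0005 -0.0005 -0.0035 -0.2 0 -0.1;0.028 0.0005 -0.0005 -0.0035 -0.2 0 -0.1",
)

```text
time_s: 13.95
ee_pos: [559.3, 52.8, 174.5]
tool_rot: [[-0.018, -0.005, -1.0], [1.0, -0.002, -0.018], [-0.002, -1.0, 0.005]]
wrist_force: [-18.2, 3.4, 15.8]
grip_width: 32.3
```

```bash
python3 f.py;python3 - <<'E'
from lk import *
from station import r
c=r.capture('scene');pickle.dump(c,open('scene7.pkl','wb'));show(r.sense())
L=lambda f:G(pickle.load(open(f,'rb')))
s4,s5,s6,s7=[L(f'scene{i}.pkl') for i in(4,5,6,7)]
for b in ((218,254,226,264),(255,300,265,310)): print([(lk(s4,x,*b)[1]/1.317/-.183).round(3) for x in (s5,s6,s7)])
E
```

```text
t 13.95 tcp [559.26  52.81 174.51] yaw 1.01 tool y [-0.0053 -0.0025 -1.    ] F [-18.18   3.43  15.75] T [1.71 6.21 0.02] w 32.3
extra@.545 9.59
t 14.0 tcp [559.28  52.84 174.52] yaw 1.01 tool y [-0.0052 -0.0024 -1.    ] F [-18.53   3.29  15.49] T [ 1.66  6.23 -0.  ] w 32.2
[np.float64(0.456), np.float64(1.295), np.float64(1.282)]
[np.float64(0.086), np.float64(0.252), np.float64(0.24)]
```

Request:
apply_moves(
  motion="0.028 0.0003 -0.0008 -0.001 -0.2 0 -0.1;0.028 0.0003 -0.0014 -0.002 -0.3 0 -0.1;0.028 0.0003 -0.0014 -0.003 -0.3 0 -0.1;0.028 0.0003 -0.0014 -0.003 -0.3 0 -0.1",
)

```text
time_s: 14.4
ee_pos: [560.3, 52.6, 174.6]
tool_rot: [[-0.017, -0.005, -1.0], [1.0, -0.002, -0.017], [-0.002, -1.0, 0.005]]
wrist_force: [-9.6, 1.6, 3.2]
grip_width: 32.0
```

```bash
cat > chk.py <<'E'
from lk import *
from station import r
import sys
n=sys.argv[1]
c=r.capture('scene');pickle.dump(c,open(f'scene{n}.pkl','wb'));show(r.sense())
L=lambda f:G(pickle.load(open(f,'rb')))
s4=L('scene4.pkl');s=L(f'scene{n}.pkl')
for b in ((218,254,226,264),(255,300,265,310)): print((lk(s4,s,*b)[1]/1.317/-.183).round(3))
E
python3 f.py; python3 chk.py 8
```

```text
t 14.4 tcp [560.31  52.61 174.59] yaw 0.96 tool y [-0.0054 -0.002  -1.    ] F [-9.61  1.55  3.15] T [0.39 3.37 0.14] w 32.0
extra@.545 7.89
t 14.45 tcp [560.27  52.61 174.57] yaw 0.95 tool y [-0.0054 -0.002  -1.    ] F [-9.77  0.64  2.34] T [0.48 3.35 0.06] w 32.4
1.389
0.298
```

```bash
python3 - <<'E'
from h import *
from station import r
import cv2
ims=[]
for n in('top','scene'):
    c=r.capture(n); ims.append(c['img'][95:280,140:400] if n=='top' else c['img'][120:305,150:410])
cv2.imwrite('pics/fin.png',cv2.resize(np.hstack(ims)[:,:,::-1],None,fx=1.5,fy=1.5,interpolation=cv2.INTER_CUBIC))
for _ in range(4): r.capture('wrist')
show(r.sense())
E
python3 chk.py 9
```

```text
t 14.75 tcp [560.27  52.58 174.56] yaw 0.95 tool y [-0.0054 -0.002  -1.    ] F [-9.43  0.32  2.2 ] T [0.43 3.32 0.11] w 32.4
t 14.8 tcp [560.29  52.6  174.58] yaw 0.96 tool y [-0.0053 -0.002  -1.    ] F [-9.57  1.36  2.53] T [0.46 3.31 0.12] w 32.4
1.401
0.279
```

View pics/fin.png

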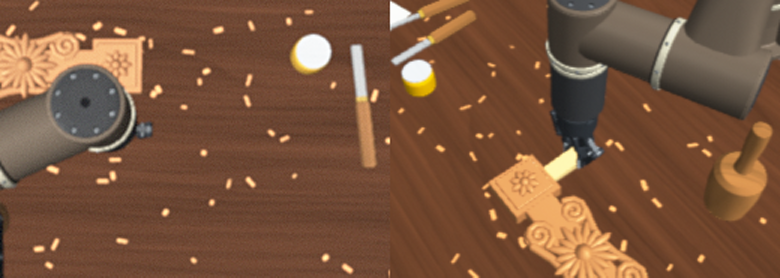

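The arm is holding steady: the pose is constant, the block is raised about 1.4 mm, and the tin, mallet and gouges are where they were. I'm handing in.

```bash
python3 -c "
from station import r
print(r.hand_in())"
```

```text
the job is handed in; nothing more can be done
None
```

I gripped the shim across its width and set it on the bench. I then slid it in under the middle of the block's front edge and handed in at about 15 s, still gripping and pushing.

**Depth:** the push force first rose, and the pictures agreed, at about 58 mm inside. The final depth is about 12.5–13 mm past that, within the 9–18 mm window.

**Nip:** the scene pictures show the block raised about 1.4 mm, which is a nip of about 7 N. The last sliding push was about 7–8 N above free sliding, and the pose held steady over the last checks.

**Less certain:**
- The downforce was 10–16 N during parts of the push, so I eased it to about 2.5 N at the end. The extra-push figure depends on the friction I assumed.
- My first image check (phase correlation) showed almost no rise. I put that down to image noise that stays fixed between pictures, and relied on a gradient fit instead. The fit's result on the middle of the rail was smaller in size, but it grew in the same proportion.
- The shim drifted sideways while pushing and sits about 2–3 mm off the block's middle, towards −y. Its direction ended within about 0.3° of the block's axis.
- I could only infer from the forces, the tool tilt and the steady height that the shim is flat; the pictures can't resolve it.

The final pictures show the tin, the mallet and the gouges in view where they were.

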